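# Unlock the dust-extraction slide gate and draw it out to its hidden stop

### The arm

A 6-joint arm with a two-finger parallel gripper is mounted at the origin on a cart in front of the work surface, level with it; the furniture and walls round the work are solid. World frame = base frame: x ahead of the robot, y to its left, z up, the work surface at z = 0. Lengths are in mm, angles in rad, forces in N, time in s.
With the tool pointing down it reaches from about 300 to 875 mm from the base axis. Payload 4.2 kg.
Tool frame: the origin (TCP) lies at the very end of the fingers, on their centre line; the grasp point (between the pads) lies 19 mm behind it; z points along the fingers, y is the line along which they close (so a half turn about z gives the same grasp; the last joint's range is limited). The gripper opens to 85 mm and grips with 20 to 120 N. Pads are 22 mm wide; open, the fingers measure 114 mm over their backs; the gripper's body (76 mm by 85 mm) begins 54 mm behind the grasp point. The pads swing forward as they close: fully open they stand 13 mm farther back than shut.
Start: joints at [-1.179, 0.32, 1.565, -0, 1.257, -0.02], TCP at [230.153, -526.945, 231.338] pointing down, gripper open.
Joint ranges: [-3.11, 3.11], [-0.84, 2.01], [0.21, 2.61], [-1.34, 4.49], [0.05, 2.63], [-2.56, 2.56]. Speed limits (rad/s): [2.57, 2.57, 3.14, 3.14, 3.14, 3.14].

### API

Orientations are given as a unit quaternion [w, x, y, z].
In Python, from station import read_state, eyes, order gives the robot as it stands. The module is installed in compiled form; this text tells all that it offers.
- The arm moves only by the tool play_rows, never from a script. Its argument "increments" is one flat list of numbers, 7 for each row, row after row: the finger opening in mm, from 0 to 85.4, then the shift along the tool's x, y, z each as a share of 100 mm, from -1 to 1, then the turn, a rotation vector about the tool's x, y, z each as a share of 2 rad, from -1 to 1. In form: [gripper, dx, dy, dz, ax, ay, az, gripper, dx, dy, dz, ax, ay, az, ...]. A call has 1 to 5 rows; each row shifts and turns the commanded pose from where the row before left it, along the tool's axes as they then stand; what a row does not reach is not made up. A row lasts 1/12 s, in which the tool goes at most 41.7 mm and 7.16 degrees, less where a joint would pass 70% of its speed; a pose out of reach is approached as far as the arm can. A call with a number of a shift or a turn outside -1 to 1 is refused whole. A call with a gripper value outside its range is refused whole. The fingers move at their own pace and stop on an object; "squeeze" is the grip in N (left out, the last holds). Time passes only in rows, so rows that do not move let the fingers close. It gives the time, the measured TCP pose, the force, the opening and the grip force at its end, in the units of the state.
- read_state(): the state, without advancing time (a new reading comes with each control period).
- eyes.snapshot(name): name is "scene" or "top"; returns (picture, depth): 420x560x3 uint8, blue, green, red; 420x560 float32, mm along the optical axis (not along the pixel's ray), 0 where there is no reading.
- eyes.calibration(name): a dict with "intrinsics" (3x3 intrinsics, pixels), "rvec" (rotation vector, rad) and "tvec" (3), from world to camera coordinates, as OpenCV has them. Camera axes: x right, y down, z forward; pixel columns grow to the right and rows downward; lengths in mm; the calibration is good to about 2 mm. A picture is of the moment at which its call begins. calibration takes no time and is no camera call.
- order.job_done(): hands the job in; it is judged then, once.
The state is a dict: "time": time; "qpos": joint angles; "qd": joint speeds; "joint_efforts": joint torques, N m; "position": TCP position; "eef_rot": TCP orientation; "contact_force": force on the tool from outside, world axes, zero at the start; "wrist_torque": the same for the moment, N m; "width": finger opening in mm; "gripper_force": force on a finger pad.
Only numpy, scipy, OpenCV 4.12 (cv2) and the standard library are available. Lean on these libraries where they do the work, as an engineer would, in place of code of your own. Each camera call takes 0.05 s, during which the arm holds its last target. There are 200 camera calls.

### The job

The dust-extraction slide gate on the bench is locked shut. Lift the spring collar on its lock lever and flip the lever right over to the outer side, so that it stays unlocked; then hook the upright lip of the stiff gate and draw it out until you feel it come up firmly against the stop inside, which is set differently each time and cannot be seen, without wrenching it. Leave the gate resting against that stop, and leave the things around it where they are.

Things in the scene. Friction and masses are not known exactly. Their poses are not given: they have to be found in the camera images.
- gate_unit: Fixed unit: plywood base 310 x 230 x 18 mm (x -165..145, y -115..115 mm from the origin on the bench), flat aluminium gate body with its top 46 mm up, round duct spigot 104 mm wide, top 86 mm up. x points from the gate's lip to the spigot (roughly away from the robot), y left, z up. The gate is drawn out along its -x.
- gate: Steel blade 100 mm wide, top 26 mm above the bench, upright lip at its front end: 70 mm wide, 6 mm thick, 26 to 79 mm up. Origin: middle of the lip's inner face, 54 mm up; axes as gate_unit. Shut, 60 mm are clear behind that face for closed fingers. Stiff: 8 N of drag; stays where left. A hard stop inside ends its travel 40 to 85 mm from shut; press on it 5 to 15 N beyond the drag, never over 30.
- lock_pivot (a point): The pivot of the lock lever, in a small dark steel clevis (46 mm long in x, 26 mm in y, top 54 mm above the bench) on the right side of the gate's path, 46 mm above the bench. The lever turns about the gate_unit's x axis through this point.
- lever (a joint): Angle of the lock lever, rad. 0: locked, leaning 0.4 inwards (+y of gate_unit), its dog in front of an ear on the blade. 0.7 to 0.86 (end stop): unlocked, leaning 0.3 to 0.46 outwards (-y). A 9 mm rod, its ball end 63 mm from the pivot. Turns easily, but only with the collar lifted; a tooth under the collar holds it at either end when the collar is down.
- collar (a joint): How far the lock's collar is raised along the lever, in m: 0 is down, 0.013 fully up. It must be raised at least 0.010 for the lever to pass between its ends. A spring presses it down with 3.5 N when down and 7 N when fully up.
- collar_mid (a point): Centre of the collar: aluminium sleeve round the lever, 28 mm in diameter, 24 mm long, rims 34 mm in diameter. Down, it lies 37 mm from the pivot along the lever. It can be pinched from above with the fingers on its -x and +x sides (gate_unit's frame); it then turns between the pads as the lever swings.
- pin_tin: A bystander: a flat rectangular tin, 83 x 123 x 41 mm, standing on the bench; origin at the centre of its underside.
- wax_tin: A bystander: a round tin 78 mm wide and 79 mm high, standing right of the unit (a like tin far back on the bench does not matter); origin at the centre of its underside.
- masking_tape: A bystander: a roll of tape 100 mm wide and 25 mm high, lying on the bench; origin at the centre of its underside.

How it is judged (in metres and radians):
On the way, in this order (a step that is already met when the one before it is completed fails the run):
1. the lock lever is flipped over to unlocked with the collar down again (value of joint lever above 0.6 rad and value of joint collar below 0.004 m), for 0.2 s.
2. the gate is drawn up firmly against the stop inside the unit (more than 3 N) (contact force between gate and gate_unit above 3 N), for 0.2 s.
At the end, for the whole second after the job is handed in: The gate is at rest and still bears on the stop inside the unit (more than 0.5 N between gate and unit), and the lock lever is over on its unlocked side (more than 0.6 rad) with the collar down (less than 4 mm) (all of step 1 and contact force between gate and gate_unit above 0.5 N and linear speed of gate below 0.01 m/s); the robot touches nothing.
It fails at once if the gate is wrenched against its stop or lock (over 30 N) (contact force between gate and gate_unit above 30 N).
It fails at once if the pin tin is moved by more than 30 mm (distance of pin_tin from where it was at the start of the episode above 0.03 m).
It fails at once if the wax tin is moved by more than 30 mm (distance of wax_tin from where it was at the start of the episode above 0.03 m).
It fails at once if the masking tape is moved by more than 30 mm (distance of masking_tape from where it was at the start of the episode above 0.03 m).
It also fails if it takes over 72 s, if anything falls off the work surface, if the arm or the gripper's body presses on something with over 40 N, if the wrist force passes 120 N, or if a joint passes its speed limit or range.

## Working session

There is one attempt and no reset: what is moved stays moved. The work goes in short steps, Python scripts to look and compute and a tool call to move; the robot and the scene stay as the last step left them, time stands still between calls to the robot, and variables do not carry over. Pictures are saved under pics/ and viewed, at most 10 in all, crops included, and the job is handed in when it is done.

Besides the shell and the picture viewer there is one more tool, called after ">>>" by a JSON object that holds its "method" and its "body". play_rows: Moves the arm, as the interface text tells. Shift numbers are shares of 100 mm and turn numbers shares of 2 rad, none past 1 either way. Its arguments: {"type":"object","properties":{"increments":{"type":"array"},"squeeze":{"type":"number"}},"required":["increments"]}

```bash
mkdir -p pics; python3 - <<'E'
from station import read_state, eyes
import cv2,numpy as np
s=read_state();print(s)
for n in("scene","top"):
    p,d=eyes.snapshot(n);cv2.imwrite(f"pics/{n}0.png",p);np.save(f"{n}0.npy",d)
    c=eyes.calibration(n);R=cv2.Rodrigues(np.array(c["rvec"],float))[0];print(n,c["intrinsics"],(-R.T@np.array(c["tvec"]).reshape(3)).round(),R.round(2).tolist())
E
```

```text
{'time': 0.0, 'qpos': array([-1.17902451e+00,  3.20317976e-01,  1.56567888e+00, -9.60838610e-06,
        1.25736976e+00, -2.00331731e-02]), 'qd': array([-1.24139534e-03,  1.61987257e-04,  6.72757114e-05,  1.14374339e-03,
        1.21822658e-03,  1.04538764e-03]), 'joint_efforts': array([-1.92769869e-03, -4.15530038e+01, -2.34166574e+01, -3.37587221e-05,
        8.28802586e-03, -4.15014327e-06]), 'position': array([ 229.95423709, -526.50716045,  230.46732464]), 'eef_rot': array([-8.70856766e-04,  9.78876179e-01,  2.04452046e-01, -1.68404593e-04]), 'contact_force': array([-0.12000403, -0.02499323,  0.1390628 ]), 'wrist_torque': array([0.03356529, 0.0683772 , 0.06608564]), 'gripper_force': 0.0, 'width': 85.2493606763016}
scene [[378.96703319   0.         278.42050269]
 [  0.         378.96703319 202.60729487]
 [  0.           0.           1.        ]] [138. 839. 833.] [[-0.84, -0.55, 0.02], [-0.37, 0.55, -0.75], [0.4, -0.64, -0.66]]
top [[442.67655538   0.         277.06302996]
 [  0.         442.67655538 214.18011764]
 [  0.           0.           1.        ]] [ 451.  124. 1424.] [[-0.02, -1.0, -0.0], [-1.0, 0.02, -0.08], [0.08, -0.0, -1.0]]
```

View pics/scene0.png

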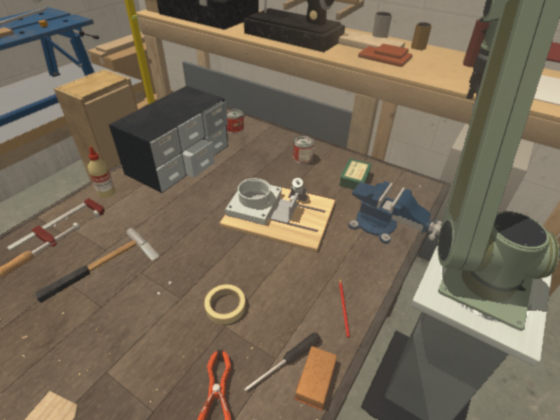

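View pics/top0.png

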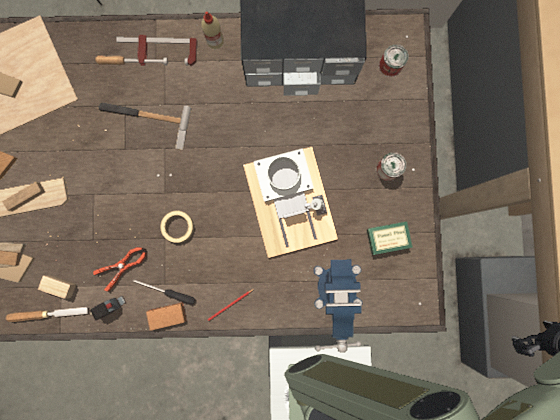

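Top view: the unit's plywood is at about (290,200), the spigot at (284,175), lock collar at (318,204), wax tin at (393,165), pin tin at (390,239) and tape at (177,227). A vise at (340,298) stands in front of the unit. In the scene view the unit is at (280,208) and the collar at (298,187).

```bash
cat > h.py <<'E'
import cv2,numpy as np
from station import read_state, eyes
from scipy.spatial.transform import Rotation as Ro
def cam(n):
    c=eyes.calibration(n);return np.array(c["intrinsics"],float),cv2.Rodrigues(np.array(c["rvec"],float))[0],np.array(c["tvec"],float).reshape(3)
def ray(n,uv):
    K,R,t=cam(n);uv=np.atleast_2d(uv);d=np.c_[uv,np.ones(len(uv))]@np.linalg.inv(K).T@R;return -R.T@t,d
def plane(n,uv,z):
    o,d=ray(n,uv);return o+d*((z-o[2])/d[:,2])[:,None]
def cloud(n,D):
    v,u=np.mgrid[:420,:560];o,d=ray(n,np.c_[u.ravel(),v.ravel()]);return (o+d*D.reshape(-1,1)).reshape(420,560,3)
def proj(n,P):
    K,R,t=cam(n);q=(np.atleast_2d(P)@R.T+t)@K.T;return q[:,:2]/q[:,2:]
E
python3 - <<'E'
from h import *
p=cv2.imread("pics/top0.png");q=cv2.imread("pics/scene0.png")
P=cloud("top",np.load("top0.npy"))
hsv=cv2.cvtColor(p,cv2.COLOR_BGR2HSV)
m=cv2.inRange(hsv,(12,60,150),(30,200,255));m[:, :235]=0;m[:,345:]=0;m[:140]=0;m[265:]=0
c=np.vstack([k for k in cv2.findContours(m,0,1)[0] if cv2.contourArea(k)>30]).reshape(-1,2).astype(float)
W=plane("top",c,18)[:,:2].astype(np.float32)
r=cv2.minAreaRect(W);print(r,cv2.boxPoints(r))
for n,(u0,u1,v0,v1) in {"unit":(240,345,140,265),"wax":(375,410,148,185),"pin":(362,416,216,262),"vise":(305,370,255,350)}.items():
    Q=P[v0:v1,u0:u1].reshape(-1,3);Q=Q[(Q[:,2]>25)&(Q[:,2]<250)];print(n,len(Q),np.percentile(Q,[1,50,99],axis=0).round())
a=cv2.resize(p[180:265,245:345],None,fx=5,fy=5,interpolation=2)
b=cv2.resize(q[165:250,215:340],None,fx=4,fy=4,interpolation=2)
o=np.zeros((425+0,1000,3),np.uint8);o[:425,:500]=a;o[:340,500:]=b
cv2.imwrite("pics/crop0.png",cv2.resize(o,(800,340)))
E
```

```text
((612.3246459960938, 82.17158508300781), (311.7200927734375, 231.95216369628906), 13.829806327819824) [[433.2602    157.52895  ]
 [488.70575   -67.69893  ]
 [791.3891      6.8142242]
 [735.94354   232.0421   ]]
unit 2798 [[417. -57.  25.]
 [663.  85.  46.]
 [765. 184. 106.]]
wax 591 [[ 674. -275.   27.]
 [ 708. -235.   74.]
 [ 748. -201.   83.]]
pin 1067 [[ 442. -290.   36.]
 [ 487. -227.   43.]
 [ 533. -165.   50.]]
vise 2343 [[ 164. -113.   37.]
 [ 299.  -61.  109.]
 [ 423.    3.  133.]]
```

View pics/crop0.png

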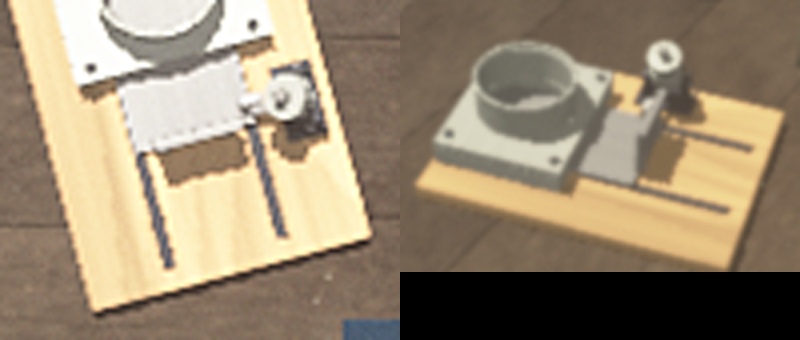

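The enlarged crop shows the collar with the ball end at top pixel ≈(316,204.5) and scene pixel ≈(297.5,182). The lip's dashed top edge is around top pixel (293,215). The plywood measures 312x232 mm against 310x230, so the yaw and origin look right. Next I'll work out local coordinates for the lever and the lip.

```bash
cat >> h.py <<'E'
YAW=np.deg2rad(13.83);c_,s_=np.cos(YAW),np.sin(YAW);RU=np.array([[c_,-s_,0],[s_,c_,0],[0,0,1]])
OU=np.array([612.3,82.2,0])+RU@[10,0,0]
loc=lambda P:(np.asarray(P)-OU)@RU
wor=lambda p:OU+np.asarray(p,float)@RU.T
E
python3 - <<'E'
from h import *
print("O",OU)
for n in("top","scene"):
    L=loc(cloud(n,np.load(n+"0.npy")));F=L.reshape(-1,3)
    inb=(F[:,0]>-160)&(F[:,0]<-10)&(abs(F[:,1])<110)
    for nm,k in {"lever":inb&(F[:,1]<-25)&(F[:,2]>58)&(F[:,2]<140),"ball":inb&(F[:,1]<0)&(F[:,2]>95)&(F[:,2]<140),"lip":inb&(F[:,1]>-20)&(F[:,1]<45)&(F[:,2]>62)&(F[:,2]<95),"clevis":inb&(F[:,1]<-55)&(F[:,2]>40)&(F[:,2]<58),"spig":(abs(F[:,0]-50)<90)&(abs(F[:,1])<80)&(F[:,2]>75)&(F[:,2]<100)}.items():
        if k.sum()>3: print(n,nm,k.sum(),np.percentile(F[k],[2,50,98],axis=0).round().tolist())
o1,d1=ray("top",[316.2,204.5]);o2,d2=ray("scene",[297.5,182.2])
A=np.c_[d1[0],-d2[0]];t=np.linalg.lstsq(A,o2-o1,rcond=None)[0];a,b=o1+d1[0]*t[0],o2+d2[0]*t[1];print("tri",loc(a).round(1),loc(b).round(1))
L=loc(cloud("top",np.load("top0.npy")))
np.set_printoptions(linewidth=220)
print(L[198:220,308:328,2].round().astype(int));print(L[196:222,294,:].round().tolist())
E
```

```text
O [622.01009251  84.5904191    0.        ]
top lever 136 [[-66.0, -93.0, 59.0], [-50.0, -73.0, 91.0], [-31.0, -28.0, 105.0]]
top ball 38 [[-59.0, -85.0, 95.0], [-47.0, -76.0, 98.0], [-34.0, -63.0, 106.0]]
top lip 58 [[-62.0, -18.0, 75.0], [-57.0, 7.0, 80.0], [-52.0, 32.0, 86.0]]
top clevis 43 [[-71.0, -101.0, 41.0], [-47.0, -89.0, 52.0], [-24.0, -56.0, 58.0]]
top spig 226 [[-38.0, -75.0, 78.0], [75.0, -12.0, 86.0], [123.0, 49.0, 96.0]]
scene lever 118 [[-62.0, -83.0, 64.0], [-50.0, -63.0, 88.0], [-32.0, -29.0, 102.0]]
scene ball 20 [[-59.0, -82.0, 95.0], [-48.0, -68.0, 98.0], [-40.0, -57.0, 105.0]]
scene lip 56 [[-62.0, -18.0, 63.0], [-57.0, 14.0, 78.0], [-52.0, 37.0, 81.0]]
scene clevis 61 [[-71.0, -93.0, 42.0], [-55.0, -79.0, 49.0], [-24.0, -70.0, 56.0]]
scene spig 268 [[-38.0, -70.0, 76.0], [69.0, -13.0, 83.0], [122.0, 53.0, 93.0]]
tri [-48.1 -71.1  87.7] [-46.8 -70.8  87.8]
[[  21   19   18   21   17   26   20   53   55   57   59   58   70   54   47   17   23   22   18   -1]
 [  17   20   21   22   17   20   92   97   93   92   98   78   78   66   52   25   20 1424   17   -1]
 [ 
[... 1900 characters left out ...]
20   18   21   19   22   19   23   24   23   12   16]
 [  16   21   16   20   23   23   20   16   15   17   18   20   14   15   12   15   21   18   17   14]]
[[1.0, -17.0, 26.0], [-2.0, -16.0, 25.0], [-5.0, -15.0, 31.0], [-8.0, -15.0, 23.0], [-11.0, -13.0, 31.0], [-13.0, -13.0, 21.0], [-17.0, -12.0, 27.0], [-21.0, -11.0, 31.0], [-23.0, -10.0, 28.0], [-27.0, -9.0, 28.0], [-29.0, -9.0, 26.0], [-32.0, -8.0, 25.0], [-36.0, -7.0, 29.0], [-39.0, -6.0, 30.0], [-42.0, -5.0, 26.0], [-45.0, -4.0, 27.0], [-52.0, -0.0, 80.0], [-55.0, 1.0, 85.0], [-58.0, 1.0, 82.0], [-61.0, 2.0, 79.0], [-60.0, -1.0, 22.0], [-63.0, 0.0, 22.0], [-66.0, 1.0, 21.0], [-69.0, 2.0, 21.0], [-72.0, 2.0, 16.0], [-75.0, 4.0, 21.0]]
```

```bash
cat >> h.py <<'E'
def go(p,row=35.):
    "tool-frame shift (shares) from the present pose to unit-local point p, and turn to the aligned down pose"
    s=read_state();w,x,y,z=s["eef_rot"];R=Ro.from_quat([x,y,z,w]).as_matrix()
    d=R.T@(wor(p)-s["position"]);G=np.c_[RU[:,1],RU[:,0],[0,0,-1]]
    print("t",round(s["time"],2),"loc",loc(s["position"]).round(1),"F",(np.array(s["contact_force"])@RU).round(1),"w",round(s["width"],1),"shift",(d/100).round(3),"rows",round(np.linalg.norm(d)/row,1),"turn",(Ro.from_matrix(R.T@G).as_rotvec()/2).round(4))
E
python3 - <<'E'
from h import *
print("ball px",loc(plane("top",[315.3,204.0],107)),"clevis right edge",loc(plane("top",[[326,211],[324.5,201]],54)))
print("expected top px of ball z104,pivot(-47.5,-88):",proj("top",wor([-47.5,-63.5,104])))
go([-47.5,-74,170])
E
```

```text
ball px [[-47.52050952 -66.72650384 107.        ]] clevis right edge [[ -72.87122919  -98.88511362   54.        ]
 [ -41.52995576 -102.7712004    54.        ]]
expected top px of ball z104,pivot(-47.5,-88): [[314.17617842 204.37896266]]
t 0.1 loc [-526.7 -499.7  230.6] F [-0.4 -0.2 -0. ] w 85.1 shift [ 5.445 -3.382  0.611] rows 18.4 turn [-6.000e-04 -5.000e-04 -7.002e-01]
```

>>> {"method": "play_rows", "body": {"increments": [85,0,0,0,0,0,-0.058,85,0,0,0,0,0,-0.058,85,0,0,0,0,0,-0.058,85,0,0,0,0,0,-0.058,85,0,0,0,0,0,-0.058]}}

```text
time: 0.52
position: [230.0, -526.7, 230.8]
eef_rot: [-0.001, 0.878, 0.478, 0.0]
contact_force: [0.4, -0.3, -0.3]
width: 85.4
gripper_force: 0.0
```

>>> {"method": "play_rows", "body": {"increments": [85,0,0,0,0,0,-0.058,85,0,0,0,0,0,-0.058,85,0,0,0,0,0,-0.058,85,0,0,0,0,0,-0.058,85,0,0,0,0,0,-0.058]}}

```text
time: 0.93
position: [230.0, -526.7, 230.8]
eef_rot: [-0.0, 0.705, 0.709, 0.0]
contact_force: [0.1, -0.5, 0.3]
width: 84.9
gripper_force: 0.0
```

>>> {"method": "play_rows", "body": {"increments": [85,0,0,0,0,0,-0.058,85,0,0,0,0,0,-0.058,85,0.133,0.15,0,0,0,0,85,0.266,0.3,0,0,0,0,85,0.266,0.3,0,0,0,0]}}

```text
time: 1.35
position: [287.7, -444.4, 230.5]
eef_rot: [-0.001, 0.621, 0.784, 0.0]
contact_force: [1.2, -0.3, 0.2]
width: 85.0
gripper_force: 0.0
```

>>> {"method": "play_rows", "body": {"increments": [85,0.266,0.3,0,0,0,0,85,0.266,0.3,0,0,0,0,85,0.266,0.3,0,0,0,0,85,0.266,0.3,0,0,0,0,85,0.266,0.3,0,0,0,0]}}

```text
time: 1.77
position: [403.5, -279.0, 231.1]
eef_rot: [-0.0, 0.62, 0.784, -0.0]
contact_force: [0.9, 0.1, -0.4]
width: 85.1
gripper_force: 0.0
```

>>> {"method": "play_rows", "body": {"increments": [85,0.266,0.3,0.04,0,0,0,85,0.266,0.3,0.04,0,0,0,85,0.266,0.3,0.04,0,0,0,85,0.266,0.3,0.04,0,0,0,85,0.266,0.3,0.04,0,0,0]}}

```text
time: 2.18
position: [518.8, -114.9, 210.9]
eef_rot: [-0.0, 0.62, 0.785, -0.0]
contact_force: [0.5, -0.3, -0.4]
width: 85.2
gripper_force: 0.0
```

```bash
python3 -c "
from h import *
go([-47.5,-74,170])"
```

```text
t 2.18 loc [-147.9 -169.1  210.9] F [ 0.4 -0.4 -0.4] w 85.2 shift [0.959 0.997 0.408] rows 4.1 turn [-0.0003 -0.     -0.0041]
```

>>> {"method": "play_rows", "body": {"increments": [85,0.24,0.25,0.1,0,0,-0.004,85,0.24,0.25,0.1,0,0,0,85,0.24,0.25,0.1,0,0,0,85,0.225,0.25,0.1,0,0,0,85,0,0,0,0,0,0]}}

```text
time: 2.6
position: [594.7, 3.4, 168.5]
eef_rot: [-0.002, 0.615, 0.788, 0.0]
contact_force: [0.1, 0.1, -0.4]
width: 85.5
gripper_force: 0.0
```

```bash
python3 -c "
from h import *
go([-47.5,-75.5,59])
p,d=eyes.snapshot('scene');cv2.imwrite('pics/s1.png',cv2.resize(p[130:250,200:360],None,fx=5,fy=5,interpolation=2))"
```

```text
t 2.6 loc [-46.  -72.3 168.5] F [ 0.2  0.1 -0.4] w 85.5 shift [-0.035 -0.014  1.095] rows 3.1 turn [-0.0007 -0.0013  0.002 ]
```

View pics/s1.png

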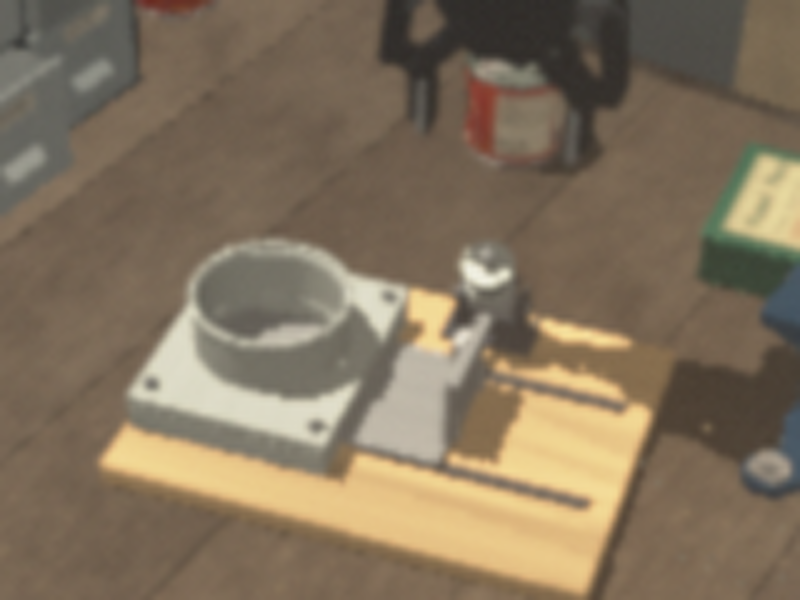

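The open gripper sits straight over the collar, which is at crop pixel (487,285) with the fingers at 422 and 572. I'll descend and pinch.

>>> {"method": "play_rows", "body": {"increments": [85,-0.035,-0.014,0.25,0,0,0.002,85,0,0,0.25,0,0,0,85,0,0,0.25,0,0,0,85,0,0,0.2,0,0,0,85,0,0,0.145,0,0,0]}}

```text
time: 3.07
position: [590.8, -6.3, 60.0]
eef_rot: [-0.001, 0.619, 0.785, -0.001]
contact_force: [0.5, 0.1, -0.6]
width: 85.1
gripper_force: 0.0
```

>>> {"method": "play_rows", "body": {"increments": [85,0,0,0,0,0,0,40,0,0,0,0,0,0,22,0,0,0,0,0,0,20,0,0,0,0,0,0,20,0,0,0,0,0,0], "squeeze": 40}}

```text
time: 3.48
position: [595.5, -5.0, 63.9]
eef_rot: [0.003, 0.619, 0.786, 0.003]
contact_force: [11.8, 6.0, 3.4]
width: 37.9
gripper_force: 6.5
```

>>> {"method": "play_rows", "body": {"increments": [20,0,0,0,0,0,0,20,0,0,0,0,0,0,20,0,0,0,0,0,0,20,0,0,0,0,0,0,20,0,0,0,0,0,0]}}

```text
time: 3.9
position: [597.9, -4.4, 64.7]
eef_rot: [0.005, 0.619, 0.786, 0.004]
contact_force: [6.9, 3.1, 1.8]
width: 32.2
gripper_force: 39.5
```

```bash
python3 -c "
from h import *
go([-47.5,-75.5,59]);print(read_state()['gripper_force'])"
```

```text
t 3.9 loc [-44.6 -80.6  64.7] F [7.4 1.4 1.8] w 32.2 shift [ 0.051 -0.03   0.056] rows 0.2 turn [ 0.0066  0.0011 -0.0023]
39.53659147024155
```

>>> {"method": "play_rows", "body": {"increments": [20,0.012,0,-0.03,0,0,0,20,0.012,0,-0.03,0,0,0,20,0.012,0,-0.03,0,0,0,20,0.012,0,-0.03,0,0,0,20,0,0,0,0,0,0]}}

```text
time: 4.32
position: [596.5, -0.0, 75.6]
eef_rot: [0.005, 0.619, 0.786, 0.004]
contact_force: [9.4, 0.9, -6.8]
width: 31.6
gripper_force: 40.3
```

```bash
python3 -c "
from h import *
go([-47.5,-75.5,76]);print(read_state()['gripper_force'])
p,d=eyes.snapshot('scene');cv2.imwrite('pics/s2.png',cv2.resize(p[140:230,230:350],None,fx=6,fy=6,interpolation=2))"
```

```text
t 4.32 loc [-45.  -76.1  75.6] F [ 9.3 -1.4 -6.8] w 31.6 shift [ 0.006 -0.025 -0.004] rows 0.1 turn [ 0.006   0.0013 -0.0022]
40.31141638755798
```

View pics/s2.png

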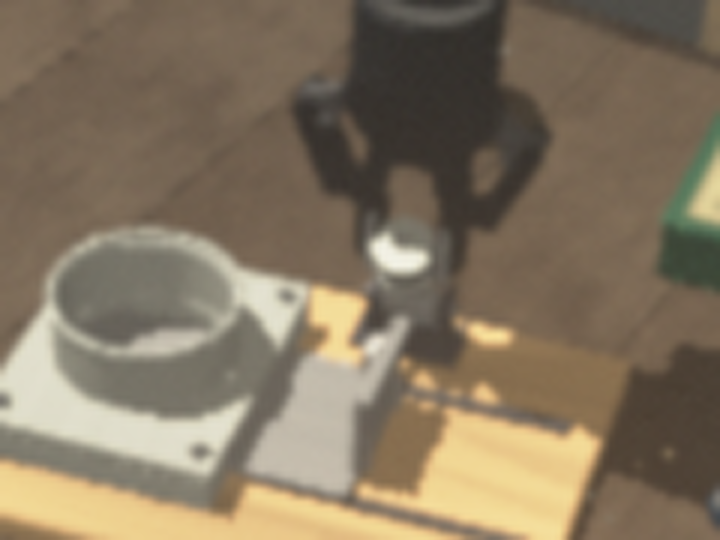

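The collar is pinched between the pads at crop pixel (405,265). The downward force of 6.8 N matches a nearly fully raised collar, so I'll swing it over.

>>> {"method": "play_rows", "body": {"increments": [20,-0.042,0,-0.016,0,0,0,20,-0.042,0,-0.013,0,0,0,20,-0.042,0,-0.007,0,0,0,20,-0.042,0,-0.004,0,0,0,20,-0.042,0,-0.001,0,0,0]}}

```text
time: 4.78
position: [601.1, -19.7, 79.1]
eef_rot: [0.004, 0.619, 0.785, 0.004]
contact_force: [10.5, 7.7, -6.7]
width: 31.0
gripper_force: 40.1
```

>>> {"method": "play_rows", "body": {"increments": [20,-0.042,0,0.004,0,0,0,20,-0.042,0,0.006,0,0,0,20,-0.042,0,0.011,0,0,0,20,-0.042,0,0.014,0,0,0,20,-0.042,0,0.018,0,0,0]}}

```text
time: 5.2
position: [605.9, -40.1, 74.0]
eef_rot: [0.004, 0.619, 0.786, 0.004]
contact_force: [5.9, -4.0, 0.9]
width: 23.2
gripper_force: 3.1
```

```bash
python3 -c "
from h import *
go([-47.5,-117,75]);print(read_state()['gripper_force'])
p,d=eyes.snapshot('scene');cv2.imwrite('pics/s3.png',cv2.resize(p[140:230,230:350],None,fx=6,fy=6,interpolation=2))"
```

```text
t 5.2 loc [ -45.5 -117.2   74. ] F [ 4.8 -5.2  0.9] w 23.2 shift [ 0.002 -0.02  -0.01 ] rows 0.1 turn [ 0.0054  0.0005 -0.0025]
3.147513864096254
```

View pics/s3.png

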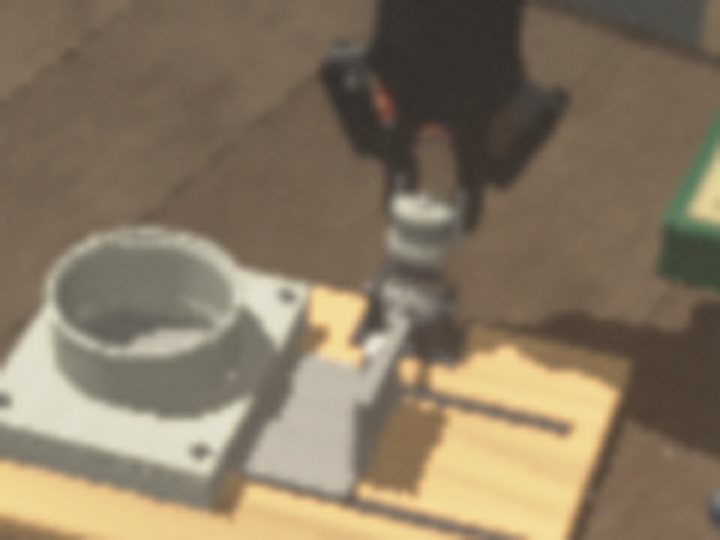

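The pads have slid off the outer side of the collar: opening is 23 mm and grip 3 N. The collar now stands more upright at crop pixel (425,225). I'll open, rise and look.

>>> {"method": "play_rows", "body": {"increments": [45,0,0,0,0,0,0,85,0,0,0,0,0,0,85,0,0,0,0,0,0,85,0,0,0,0,0,0,85,0,0,-0.2,0,0,0]}}

```text
time: 5.67
position: [598.3, -40.9, 89.5]
eef_rot: [-0.003, 0.619, 0.786, -0.002]
contact_force: [-1.3, 0.2, -0.0]
width: 79.3
gripper_force: 0.0
```

>>> {"method": "play_rows", "body": {"increments": [85,0,0,-0.4,0,0,0,85,0,0,-0.4,0,0,0,85,0,0,0,0,0,0]}}

```text
time: 5.92
position: [605.5, -41.5, 181.1]
eef_rot: [0.006, 0.618, 0.786, 0.004]
contact_force: [1.1, 0.5, 0.9]
width: 85.5
gripper_force: 0.0
```

```bash
python3 - <<'E'
from h import *
go([-47.5,-117,75])
p,d=eyes.snapshot('scene');F=loc(cloud('scene',d)).reshape(-1,3)
k=(abs(F[:,0]+47)<20)&(F[:,1]<-45)&(F[:,1]>-140)&(F[:,2]>60)&(F[:,2]<125)
Q=F[k];print(k.sum())
for z in range(60,125,5):
    s=Q[(Q[:,2]>=z)&(Q[:,2]<z+5)]
    if len(s):print(z,len(s),np.percentile(s[:,1],[5,50,95]).round(),s[:,0].mean().round())
cv2.imwrite('pics/s4.png',cv2.resize(p[130:230,220:350],None,fx=6,fy=6,interpolation=2))
E
```

```text
t 5.92 loc [ -46.2 -118.4  181.1] F [1.2 0.2 0.9] w 85.5 shift [ 0.02  -0.029  1.061] rows 3.0 turn [ 0.0073  0.0025 -0.0021]
137
60 8 [-87. -85. -82.] -48.0
65 17 [-89. -85. -81.] -47.0
70 5 [-89. -85. -80.] -52.0
75 4 [-91. -85. -78.] -50.0
80 17 [-91. -80. -74.] -52.0
85 14 [-89. -79. -74.] -46.0
90 13 [-87. -81. -76.] -48.0
95 11 [-106.  -80.  -76.] -47.0
100 39 [-105.  -88.  -79.] -48.0
105 8 [-93. -89. -76.] -47.0
110 1 [-91. -91. -91.] -48.0
```

View pics/s4.png

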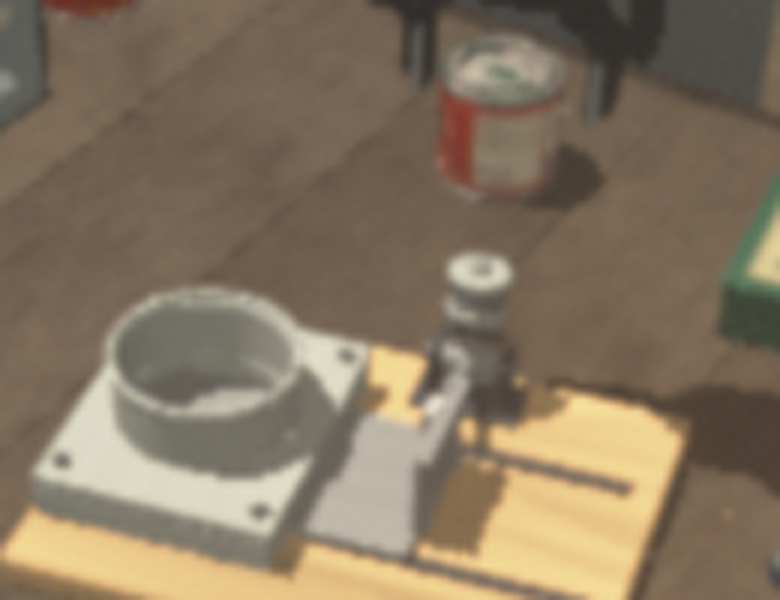

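The lever is now upright at crop pixel (478,290), and the collar is still raised, riding on the tooth. I'll push it outward with closed fingers from the inner side.

>>> {"method": "play_rows", "body": {"increments": [40,0.2,0,0,0,0,0,0,0.2,0,0,0,0,0,0,0.22,0,0,0,0,0,0,0,0,0,0,0,0,0,0,0,0,0,0,0]}}

```text
time: 6.38
position: [585.8, 19.7, 171.8]
eef_rot: [-0.001, 0.618, 0.786, -0.001]
contact_force: [0.2, 0.3, -0.3]
width: 25.1
gripper_force: 0.0
```

>>> {"method": "play_rows", "body": {"increments": [0,0,0,0,0,0,0,0,0,0,0,0,0,0,0,0,0,0,0,0,0,0,0,0,0,0,0,0]}}

```text
time: 6.72
position: [586.8, 18.3, 172.4]
eef_rot: [-0.0, 0.619, 0.785, -0.0]
contact_force: [-0.4, -0.6, -0.1]
width: 0.0
gripper_force: 0.0
```

```bash
python3 -c "
from h import *
go([-47.5,-57,77])"
```

```text
t 6.72 loc [-50.1 -55.9 172.4] F [-0.5 -0.5 -0.1] w 0.0 shift [-0.01   0.026  0.954] rows 2.7 turn [-0.0001  0.0001 -0.0027]
```

>>> {"method": "play_rows", "body": {"increments": [0,0,0.026,0.2,0,0,0,0,0,0,0.3,0,0,0,0,0,0,0.25,0,0,0,0,0,0,0.2,0,0,0,0,0,0,0,0,0,0]}}

```text
time: 7.13
position: [586.2, 19.1, 73.4]
eef_rot: [-0.003, 0.619, 0.786, -0.003]
contact_force: [-0.6, 0.1, -0.4]
width: -0.1
gripper_force: 0.0
```

>>> {"method": "play_rows", "body": {"increments": [0,-0.05,0,0,0,0,0,0,-0.05,0,0,0,0,0,0,-0.05,0,0,0,0,0,0,-0.05,0,0,0,0,0,0,-0.03,0,0,0,0,0]}}

```text
time: 7.55
position: [595.8, -3.2, 79.1]
eef_rot: [0.001, 0.619, 0.785, 0.001]
contact_force: [-0.5, 7.4, 3.9]
width: -0.2
gripper_force: 3.9
```

>>> {"method": "play_rows", "body": {"increments": [0,-0.02,0,0,0,0,0,0,-0.02,0,0,0,0,0,0,0,0,0,0,0,0]}}

```text
time: 7.8
position: [595.9, -3.7, 79.0]
eef_rot: [-0.001, 0.62, 0.785, 0.003]
contact_force: [-1.9, 12.0, 3.7]
width: 0.1
gripper_force: 6.9
```

```bash
python3 - <<'E'
from h import *
go([-47.5,-84,77])
p,d=eyes.snapshot('scene')
cv2.imwrite('pics/s5.png',cv2.resize(p[130:230,220:350],None,fx=6,fy=6,interpolation=2))
E
```

```text
t 7.8 loc [-46.5 -79.5  79. ] F [ 1.  12.1  3.7] w 0.1 shift [-0.046 -0.01   0.02 ] rows 0.1 turn [ 0.0013 -0.0028 -0.0035]
```

View pics/s5.png

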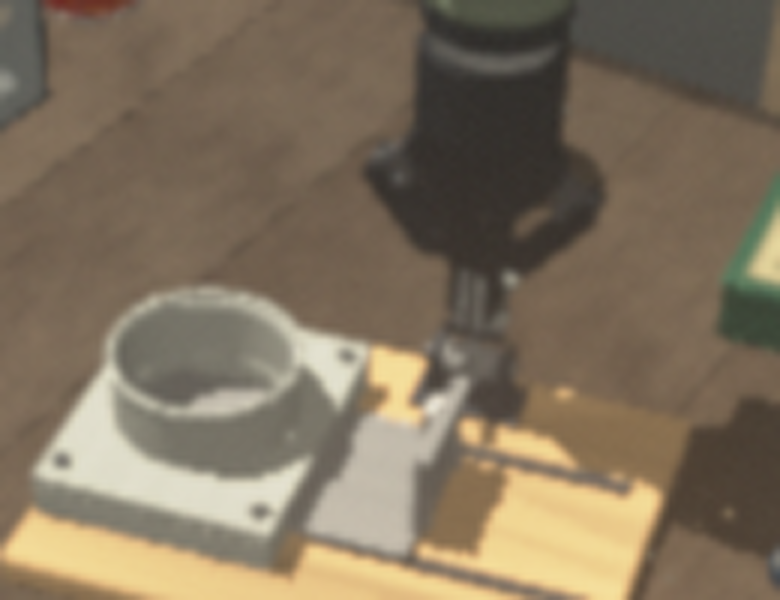

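The closed fingers meet firm resistance, 12 N at y=-79.5, where the lever's end stop was predicted (-80). I'll back off, rise to the lip position and check the lever by depth.

>>> {"method": "play_rows", "body": {"increments": [0,0.1,0,0,0,0,0,0,0.15,0,-0.05,0,0,0,0,0.1,0,-0.35,0,0,0,0,0.2,0.05,-0.35,0,0,0,0,0.25,0.16,-0.1,0,0,0]}}

```text
time: 8.27
position: [598.1, 76.1, 168.3]
eef_rot: [0.003, 0.619, 0.785, 0.002]
contact_force: [1.6, -0.6, 0.7]
width: -0.0
gripper_force: 0.0
```

>>> {"method": "play_rows", "body": {"increments": [0,0,0,0,0,0,0,0,0,0,0,0,0,0,0,0,0,0,0,0,0]}}

```text
time: 8.52
position: [596.3, 76.1, 162.0]
eef_rot: [-0.0, 0.618, 0.786, -0.001]
contact_force: [-0.6, 0.3, -0.1]
width: 0.2
gripper_force: 0.0
```

```bash
python3 - <<'E'
from h import *
go([-25,0,45])
p,d=eyes.snapshot('scene');F=loc(cloud('scene',d)).reshape(-1,3)
Q=F[(abs(F[:,0]+47)<20)&(F[:,1]<-45)&(F[:,1]>-140)&(F[:,2]>60)&(F[:,2]<125)]
for z in range(60,125,5):
    s=Q[(Q[:,2]>=z)&(Q[:,2]<z+5)]
    if len(s):print(z,len(s),np.percentile(s[:,1],[5,50,95]).round(),s[:,0].mean().round())
cv2.imwrite('pics/s6.png',cv2.resize(p[130:230,220:350],None,fx=6,fy=6,interpolation=2))
E
```

```text
t 8.52 loc [-27.   -2.1 162. ] F [-0.5  0.5 -0.1] w 0.2 shift [0.022 0.023 1.17 ] rows 3.3 turn [-0.0009  0.0003 -0.0017]
60 8 [-87. -86. -62.] -48.0
65 26 [-94. -86. -55.] -47.0
70 10 [-98. -86. -48.] -47.0
75 19 [-99. -90. -82.] -49.0
80 13 [-99. -90. -84.] -50.0
85 22 [-116.  -94.  -89.] -47.0
90 22 [-108.  -98.  -90.] -48.0
95 6 [-106.  -96.  -89.] -44.0
100 7 [-110. -108.  -92.] -47.0
```

View pics/s6.png

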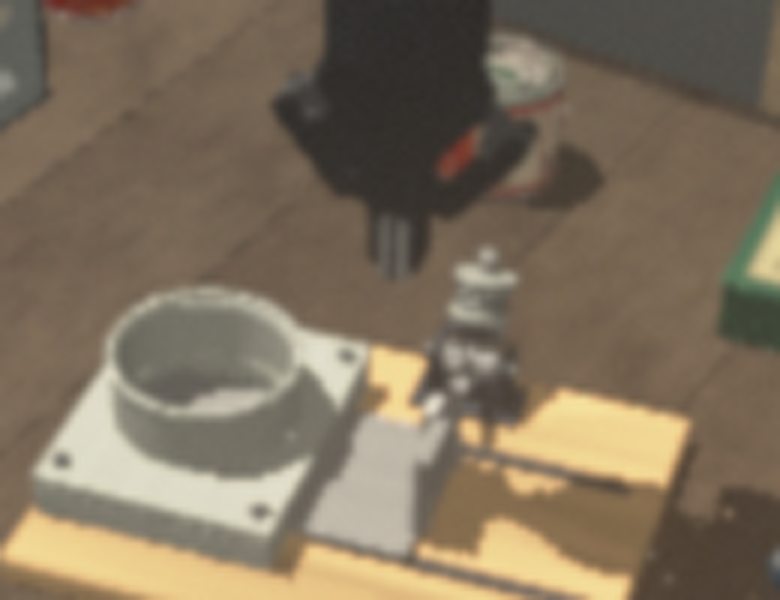

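The lever leans outward with the ball showing above the lowered collar, ball at crop pixel (488,255) and measured y≈-109, z≈102. It is unlocked, so I'll descend behind the lip.

>>> {"method": "play_rows", "body": {"increments": [0,0.022,0.023,0.25,0,0,0,0,0,0,0.3,0,0,0,0,0,0,0.3,0,0,0,0,0,0,0.2,0,0,0,0,0,0,0.12,0,0,0]}}

```text
time: 8.98
position: [596.0, 77.3, 41.6]
eef_rot: [-0.002, 0.619, 0.785, -0.003]
contact_force: [-0.5, 0.4, 0.5]
width: 0.1
gripper_force: 0.0
```

>>> {"method": "play_rows", "body": {"increments": [0,0,-0.02,0,0,0,0,0,0,-0.04,0,0,0,0,0,0,-0.04,0,0,0,0,0,0,-0.04,0,0,0,0,0,0,0,0,0,0,0]}}

```text
time: 9.4
position: [586.8, 75.3, 46.9]
eef_rot: [0.002, 0.619, 0.786, 0.002]
contact_force: [3.6, -1.0, -2.2]
width: 0.0
gripper_force: 1.8
```

```bash
python3 -c "
from h import *
go([-47.5,0,45])"
```

```text
t 9.4 loc [-36.4  -0.6  46.9] F [ 3.2 -1.8 -2.2] w 0.0 shift [ 0.005 -0.111  0.019] rows 0.3 turn [ 0.0028  0.0004 -0.0024]
```

>>> {"method": "play_rows", "body": {"increments": [0,0,-0.02,0,0,0,0,0,0,-0.04,0,0,0,0,0,0,-0.04,0,0,0,0,0,0,-0.04,0,0,0,0,0,0,-0.04,0,0,0,0]}}

```text
time: 9.82
position: [571.6, 71.6, 47.0]
eef_rot: [0.004, 0.619, 0.786, 0.003]
contact_force: [8.6, 1.5, -6.3]
width: 0.2
gripper_force: 4.4
```

>>> {"method": "play_rows", "body": {"increments": [0,0,-0.04,0,0,0,0,0,0,-0.04,0,0,0,0,0,0,-0.04,0,0,0,0,0,0,-0.02,0,0,0,0,0,0,0,0,0,0,0]}}

```text
time: 10.23
position: [557.2, 68.1, 47.0]
eef_rot: [0.003, 0.619, 0.786, 0.003]
contact_force: [6.7, 0.1, -4.4]
width: -0.2
gripper_force: 3.4
```

```bash
python3 -c "
from h import *
go([-77,0,45])"
```

```text
t 10.23 loc [-66.9  -0.5  47. ] F [ 6.6 -1.5 -4.4] w -0.2 shift [ 0.005 -0.102  0.019] rows 0.3 turn [ 0.0041  0.0007 -0.0021]
```

>>> {"method": "play_rows", "body": {"increments": [0,0,-0.015,0,0,0,0,0,0,-0.015,0,0,0,0,0,0,-0.015,0,0,0,0,0,0,-0.015,0,0,0,0,0,0,-0.015,0,0,0,0]}}

```text
time: 10.65
position: [550.7, 66.5, 47.1]
eef_rot: [0.004, 0.619, 0.786, 0.003]
contact_force: [8.6, 0.9, -6.2]
width: -0.2
gripper_force: 4.1
```

>>> {"method": "play_rows", "body": {"increments": [0,0,-0.015,0,0,0,0,0,0,-0.015,0,0,0,0,0,0,-0.015,0,0,0,0,0,0,-0.015,0,0,0,0,0,0,-0.015,0,0,0,0]}}

```text
time: 11.07
position: [547.7, 65.7, 47.3]
eef_rot: [0.007, 0.619, 0.786, 0.007]
contact_force: [20.5, 4.9, -15.9]
width: -0.2
gripper_force: 10.2
```

The reaction is about 21 N, so roughly 13 N on the stop, and the advance has halted about 40 mm from shut. I'll hold briefly.

>>> {"method": "play_rows", "body": {"increments": [0,0,0,0,0,0,0,0,0,0,0,0,0,0,0,0,0,0,0,0,0,0,0,0,0,0,0,0,0,0,0,0,0,0,0]}}

```text
time: 11.48
position: [547.7, 65.7, 47.3]
eef_rot: [0.006, 0.619, 0.786, 0.007]
contact_force: [17.7, 4.8, -12.4]
width: 0.1
gripper_force: 8.8
```

Still about 18 N after 0.4 s at the same position, so it's firm on the stop. I'll back off gently and rise clear.

>>> {"method": "play_rows", "body": {"increments": [0,0,0.02,0,0,0,0,0,0,0.03,0,0,0,0,0,0,0.06,0,0,0,0,0,0,0.08,0,0,0,0,0,0,0.05,0,0,0,0]}}

```text
time: 11.9
position: [563.6, 70.2, 46.2]
eef_rot: [0.0, 0.619, 0.786, 0.0]
contact_force: [-0.2, 0.1, -0.0]
width: 0.2
gripper_force: 0.0
```

>>> {"method": "play_rows", "body": {"increments": [0,0,0,-0.2,0,0,0,0,0,0,-0.3,0,0,0,0,0,0,-0.3,0,0,0,0,0,0,-0.3,0,0,0,0,0,0,0,0,0,0]}}

```text
time: 12.32
position: [566.5, 70.5, 162.0]
eef_rot: [0.004, 0.619, 0.786, 0.004]
contact_force: [1.0, -0.1, 0.7]
width: 0.0
gripper_force: 0.0
```

```bash
python3 - <<'E'
from h import *
go([-77,0,45])
p,d=eyes.snapshot('scene');F=loc(cloud('scene',d)).reshape(-1,3)
Q=F[(F[:,0]>-150)&(F[:,0]<-20)&(abs(F[:,1])<34)&(F[:,2]>62)&(F[:,2]<90)];print("lip",len(Q),np.percentile(Q,[5,50,95],axis=0).round())
Q=F[(abs(F[:,0]+47)<20)&(F[:,1]<-45)&(F[:,1]>-140)&(F[:,2]>98)&(F[:,2]<125)];print("ball",Q.round())
cv2.imwrite('pics/s7.png',cv2.resize(p[130:230,220:350],None,fx=6,fy=6,interpolation=2))
E
```

```text
t 12.32 loc [-57.3  -0.4 162. ] F [ 1.  -0.3  0.7] w 0.0 shift [ 0.005 -0.211  1.168] rows 3.4 turn [ 0.0058  0.0008 -0.0022]
lip 49 [[-103.  -27.   75.]
 [ -99.    3.   79.]
 [ -94.   32.   81.]]
ball [[ -49. -110.  102.]
 [ -50. -107.  100.]
 [ -48. -103.   98.]]
```

View pics/s7.png

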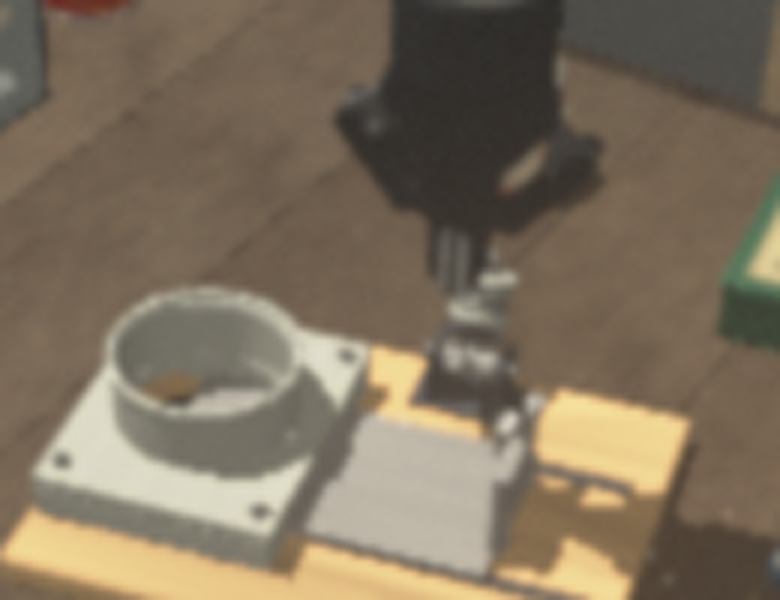

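The gate is drawn out about 42 mm, with the lip at crop pixel (510,470). The lever is over with its collar down, and the robot is clear of everything. Handing in.

```bash
python3 -c "
from station import order
print(order.job_done())"
```

```text
the job is handed in; nothing more can be done
None
```

I handed the job in at 12.3 s: the lever is flipped to its unlocked side with the collar down, and the gate is drawn out about 42 mm. It was pressed on its stop at about 10–13 N beyond the drag. The robot is clear and never went near the tins or tape, but no verdict came back, and I couldn't measure whether the gate still bears on the stop after I let go.

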